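# Unhook the blue probe and stand it in the rinse cup

## Robot

A 6-joint arm with a two-finger parallel gripper is mounted at the origin on the work surface. World frame = base frame: x ahead of the robot, y to its left, z up, the work surface at z = 0. Lengths are in m, angles in rad, forces in N, time in s.
With the tool pointing down it reaches from about 0.275 to 0.85 m from the base axis. Payload 5.2 kg.
Tool frame: the origin (TCP) lies at the very end of the fingers, on their centre line; the grasp point (between the pads) lies manip.grasp_offset behind it (manip.grasp_offset is the distance from the TCP to the grasp point, in m); z points along the fingers, y is the line along which they close (so a half turn about z gives the same grasp; the last joint's range is limited). The gripper opens to 85 mm and grips with 20 to 120 N. Pads are 22 mm wide; open, the fingers measure 114 mm over their backs; the gripper's body (76 mm by 85 mm) begins 54 mm behind the grasp point. The pads swing forward as they close: fully open they stand 13 mm farther back than shut.
Start: joints at [-1.343, 0.259, 1.535, -0, 1.348, -0.203], TCP at [0.23, -0.5, 0.231] pointing down, gripper open.
Joint ranges: [-3.14, 3.14], [-0.91, 2.08], [0.19, 2.58], [-1.22, 4.36], [0.22, 2.71], [-3.12, 3.12]. Speed limits (rad/s): [2.57, 2.57, 3.14, 3.14, 3.14, 3.14].

## Interface

Orientations are given as a unit quaternion [x, y, z, w].
In Python, from workcell import manip gives the robot as it stands. Calls block until the motion is done:
- manip.move_ptp(position, orientation): joint-space move of the TCP to a pose.
- manip.servo_line(position, rot=None, max_speed=0.15, f_stop=None): straight line of the TCP; rot=None keeps the orientation; max_speed is the mean speed in m/s. With f_stop (N) it stops when the force on the tool has changed by that much, and returns True; else False.
- manip.movej(angles): joint-space move.
- manip.set_gripper(opening): opening from 0.0 (shut) to 1.0 (fully open); the grip force is fixed at half the most; returns when the fingers have stopped.
- manip.sleep(seconds).
- manip.inverse_kinematics(position, orientation): joint angles nearest the present ones, or None.
- manip.get_image(name): name is "side" or "top" or "wrist"; returns a dict with "frame" (420x560x3 uint8, red, green, blue), "z_map" (420x560 float32, m along the optical axis (not along the pixel's ray), 0 where there is no reading), "fx", "fy", "cx", "cy" (pixels), "R" (3x3) and "t" (3): a world point X has camera coordinates R X + t; the wrist camera has in their place "mount" (4x4, takes a point from camera to tool coordinates, whose origin is the TCP and whose axes are the flange's). Camera axes: x right, y down, z forward; pixel columns grow to the right and rows downward; lengths in m; the calibration is good to about 2 mm. A picture is of the moment at which its call begins: read the wrist's pose just before it.
A pose or a line that the arm cannot do raises manip.PlanningError and nothing moves.
- manip.close_job(): hands the job in; it is judged then, once.
Readings, each from a call of its own:
- manip.read_t(): time.
- manip.read_joints(): joint angles.
- manip.read_qvel(): joint speeds.
- manip.read_effort(): joint torques, N m.
- manip.read_tool_pos(): TCP position.
- manip.read_orientation(): TCP orientation.
- manip.read_ft_force(): force on the tool from outside, world axes, zero at the start.
- manip.read_ft_torque(): the same for the moment, N m.
- manip.read_width(): opening from 0.0 (shut) to 1.0 (fully open).
- manip.read_finger_force(): force on a finger pad.
Only numpy, scipy, OpenCV 4.12 (cv2) and the standard library are available. Lean on these libraries where they do the work, as an engineer would, in place of code of your own. Each camera call takes 0.05 s, during which the arm holds its last target. There are 200 camera calls.

## Task

Take the blue-headed probe off the hanger: slide it along its keyhole slot to the wide end, lift it straight up and out, then lower it into the white rinse cup, right down to the bottom, before letting go. Leave the orange-headed probe hanging where it is.

Things in the scene. Friction and masses are not known exactly. Their poses are not given: they have to be found in the camera images.
- blue_probe: To take: rigid, round, upright, 0.2 kg or less. Origin: centre of its lower tip, z up. From the tip up: steel body 18 mm across to 85 mm; neck 6 mm across to 95 mm; blue flange 46 mm across to 101 mm; blue head 30 mm across to 145 mm (grip here). Hangs by its flange with the neck in either slot, 4 mm of vertical play; its body passes only the slot's wide end. Tip starts 35 mm above the bench.
- orange_probe: Bystander: the same probe with an orange flange and head, in the other slot. Origin at its lower tip, z up.
- hanger: Fixed. Level grey plate 110 (x) by 200 (y) by 6 mm, top 130 mm above the bench, on white side walls and a black foot. Origin on the bench under its centre; turned up to 45 degrees either way. Two keyhole slots along its x axis, at y = +48 and -48 mm: wide end an eight-sided hole 34 mm across, centred at x = -20 mm; slot 12 mm wide from there to x = +34 mm. Probes start at x = +16 to +28 mm.
- cup_floor (a point): Centre of the inner floor of the fixed white rinse cup, 10 mm above the bench. Cup upright on a grey round foot 90 mm across; inside 42 mm across and 75 mm deep, wall 4 mm, rim 85 mm above the bench. A probe standing in it on its tip has its flange about 20 mm above the rim.

How it is judged:
By the outcome, as a careful person would: the job done as asked, in the order asked, and still so for the second after the job is handed in, with the robot touching nothing.
It also fails if it takes over 43 s, if anything falls off the work surface, if the arm or the gripper's body presses on something with over 40 N, if the wrist force passes 120 N, or if a joint passes its speed limit or range.

## Working session

There is one attempt and no reset: what is moved stays moved. The work goes in short steps, each a Python script; the robot and the scene stay as the last script left them, time stands still between calls to the robot, and variables do not carry over. Pictures are saved under pics/ and viewed, at most 10 in all, crops included, and the job is handed in when it is done.

```bash
ls; mkdir -p pics
python3 - <<'E'
from workcell import manip
import cv2,numpy as np
ims=[]
for n in ("top","side"):
    d=manip.get_image(n); np.savez(f"pics/{n}.npz",**{k:v for k,v in d.items()})
    cv2.imwrite(f"pics/{n}1.png",d["frame"][:,:,::-1])
    print(n,d["fx"],d["cx"],d["cy"],d["R"],d["t"])
print(manip.grasp_offset,manip.read_orientation(),manip.read_t())
E
```

```text
pics
top 451.48897397984257 284.1096706388113 213.5778998237964 [[-0.11429697 -0.9934365  -0.00448526]
 [-0.97003253  0.11257645 -0.21532169]
 [ 0.21441336 -0.02025977 -0.97653287]] [0.01893937 0.54545818 0.86493711]
side 471.37806612243423 275.5685299759553 204.77892378638668 [[-0.99825721 -0.05610244 -0.01830435]
 [-0.02220139  0.6444212  -0.76434836]
 [ 0.05467752 -0.76260988 -0.64454366]] [0.54537143 0.10272153 0.89112497]
0.0187 [ 9.76892404e-01  2.13730129e-01 -3.72393181e-06 -8.14770397e-04] 0.1
```

View pics/top1.png

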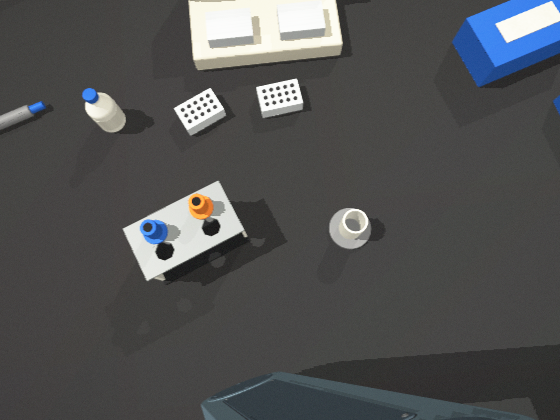

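View pics/side1.png

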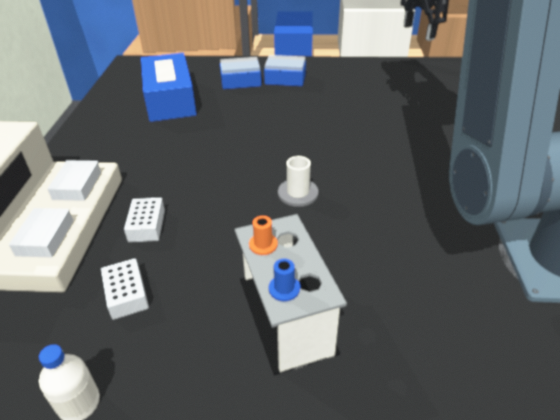

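The top view shows the blue head near (150,229), orange near (200,206), wide holes at (165,251) and (211,227), and the cup mouth at about (354,220). The side view confirms the layout.

```bash
cat > h.py <<'E'
import numpy as np,cv2
def cloud(d,R=None,t=None):
    R=d["R"] if R is None else R; t=d["t"] if t is None else t
    z=d["z_map"].astype(float); v,u=np.indices(z.shape)
    P=np.stack([(u-d["cx"])/d["fx"]*z,(v-d["cy"])/d["fy"]*z,z],-1)
    W=(P-t)@R; W[z==0]=np.nan; return W
def plane(d,u,v,h):
    r=np.array([(u-d["cx"])/d["fx"],(v-d["cy"])/d["fy"],1.])@d["R"]; c=-d["R"].T@d["t"]
    return c+r*(h-c[2])/r[2]
def circ(p):
    A=np.c_[2*p[:,:2],np.ones(len(p))]; s=np.linalg.lstsq(A,(p[:,:2]**2).sum(1),rcond=None)[0]
    return s[:2],np.sqrt(s[2]+s[0]**2+s[1]**2)
E
python3 - <<'E'
from h import *
for n in("top","side"):
    d=dict(np.load(f"pics/{n}.npz")); W=cloud(d); f=d["frame"].astype(int); r,g,b=f[...,0],f[...,1],f[...,2]
    c=plane(d,*((178,230) if n=="top" else (288,260)),.13)
    near=np.linalg.norm(W[...,:2]-c[:2],axis=-1)<.16
    pl=near&(abs(W[...,2]-.13)<.006)&(abs(r-b)<25)
    (rc,sz,a)=cv2.minAreaRect(W[pl][:,:2].astype(np.float32)); print(n,"plate",rc,sz,a,np.median(W[pl][:,2]))
    for nm,m in(("blue",b>r+50),("orange",r>b+50)):
        m=m&near&(W[...,2]>.14); k=W[m]; top=k[k[:,2]>.172]
        print(nm,len(k),k[:,2].max(),"topmean",top.mean(0),len(top))
        print(" circ head",circ(k[(k[:,2]<.172)]))
    c=plane(d,*((354,220) if n=="top" else (299,163)),.085)
    k=W[(np.linalg.norm(W[...,:2]-c[:2],axis=-1)<.05)&(abs(W[...,2]-.085)<.006)]
    print("cup",c,len(k),k.mean(0),circ(k), cv2.minEnclosingCircle(k[:,:2].astype(np.float32)))
d=dict(np.load("pics/top.npz"))
print([plane(d,*p,.13)[:2].round(4) for p in((165,251),(211,227))],[plane(d,*p,.18)[:2].round(4) for p in((148.5,227),(197,202))])
f=d["frame"][:,:,::-1]
cv2.imwrite("pics/crop.png",np.hstack([cv2.resize(f[175:285,115:250],None,fx=4,fy=4,interpolation=2),cv2.resize(f[190:255,325:375],None,fx=4,fy=440/65,interpolation=2)]))
E
```

```text
top plate (0.5210343599319458, 0.14887166023254395) (0.11114607751369476, 0.20042680203914642) 21.561521530151367 0.13061279517999844
blue 272 0.18372793884767755 topmean [0.52013552 0.19873723 0.17993693] 175
 circ head (array([0.5215174 , 0.20074915]), np.float64(0.015015360244178372))
orange 247 0.18388888730477682 topmean [0.55680353 0.11038243 0.18000094] 171
 circ head (array([0.55852566, 0.11183572]), np.float64(0.014663246463454387))
cup [ 0.50950349 -0.17937017  0.085     ] 177 [ 0.50734717 -0.18107521  0.0848965 ] (array([ 0.50750658, -0.18118752]), np.float64(0.022780193913615646)) ((0.5077522993087769, -0.18107053637504578), 0.025052720680832863)
side plate (0.5202131867408752, 0.1499181091785431) (0.11088735610246658, 0.20302714407444) 21.561025619506836 0.13036141206026272
blue 599 0.18270077607301272 topmean [0.52041538 0.20564614 0.17919427] 288
 circ head (array([0.52058495, 0.20200394]), np.float64(0.014300758623025427))
orange 511 0.1826589008070984 topmean [0.55720827 0.11740647 0.1791254 ] 236
 circ head (array([0.5578589, 0.1138453]), np.float64(0.013989141093941662))
cup [ 0.50500239 -0.17875874  0.085     ] 175 [ 0.50710311 -0.1777362   0.08383647] (array([ 0.50719091, -0.17919739]), np.float64(0.022908966160186808)) ((0.5068926215171814, -0.1795535385608673), 0.026372849941253662)
[array([0.4834, 0.1854]), array([0.5187, 0.0969])] [array([0.5211, 0.1992]), array([0.5565, 0.1108])]
```

```bash
cat >> h.py <<'E'
from scipy.spatial.transform import Rotation as Ro
TH=np.deg2rad(21.56); X=np.array([np.cos(TH),np.sin(TH),0]); Z=np.array([0,0,-1.])
def ori(s): 
    y=s*X; return Ro.from_matrix(np.c_[np.cross(y,Z),y,Z]).as_quat()
E
python3 - <<'E'
from h import *
from workcell import manip
B=np.array([.5212,.2013]);C=(.5073,-.1802)
for s in(1,-1):
    for p in((*B,.28),(*B,.14),(*C,.3),(*C,.115)):
        q=manip.inverse_kinematics(p,ori(s)); print(s,p,None if q is None else np.round(q,2))
s=min((1,-1),key=lambda s:abs(manip.inverse_kinematics((*C,.2),ori(s))[5])); print(s)
manip.move_ptp((*B,.28),ori(s))
R=Ro.from_quat(manip.read_orientation()).as_matrix();p=manip.read_tool_pos();d=manip.get_image("wrist")
T=np.eye(4);T[:3,:3]=R;T[:3,3]=p;M=np.linalg.inv(T@d["mount"])
W=cloud(d,M[:3,:3],M[:3,3]);f=d["frame"].astype(int);r,b=f[...,0],f[...,2]
cv2.imwrite("pics/w1.png",d["frame"][:,:,::-1])
near=np.linalg.norm(W[...,:2]-B,axis=-1)<.05
m=(b>r+50)&near
k=W[m]; hd=k[(k[:,2]<.173)&(k[:,2]>.142)]; fl=k[abs(k[:,2]-.136)<.003]
print(len(hd),len(fl), circ(hd) if len(hd)>20 else 0)
print("topenc",[cv2.minEnclosingCircle(x[:,:2].astype(np.float32)) for x in (k[k[:,2]>.177],fl) if len(x)>5])
print(p,manip.read_t())
E
```

```text
1 (np.float64(0.5212), np.float64(0.2013), 0.28) [ 0.17  0.25  1.43 -0.    1.46 -0.21]
1 (np.float64(0.5212), np.float64(0.2013), 0.14) [ 0.17  0.35  1.64 -0.    1.15 -0.21]
1 (0.5073, -0.1802, 0.3) [-0.55  0.2   1.44 -0.    1.5  -0.92]
1 (0.5073, -0.1802, 0.115) [-0.55  0.35  1.72 -0.    1.08 -0.92]
-1 (np.float64(0.5212), np.float64(0.2013), 0.28) [ 0.17  0.25  1.43 -0.    1.46  2.93]
-1 (np.float64(0.5212), np.float64(0.2013), 0.14) [ 0.17  0.35  1.64 -0.    1.15  2.93]
-1 (0.5073, -0.1802, 0.3) [-0.55  0.2   1.44 -0.    1.5   2.22]
-1 (0.5073, -0.1802, 0.115) [-0.55  0.35  1.72 -0.    1.08  2.22]
1
200 686 (array([0.52076176, 0.2015727 ]), np.float64(0.01470655321107959))
topenc [((0.5207534432411194, 0.20178382098674774), 0.014922534115612507), ((0.5207810997962952, 0.20191094279289246), 0.022862372919917107)]
[0.52153031 0.2004538  0.27988034] 2.8333
```

View pics/w1.png

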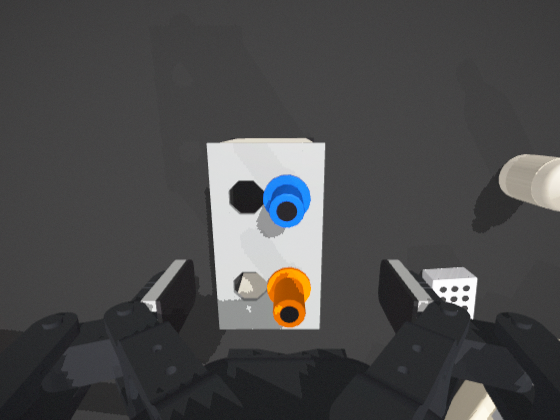

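The wrist view shows the blue flange at (287,200) with its wide hole at (246,197). The fingers close along the slot, and the position agrees to within 1 mm. Next I grasp and slide.

Run:
```python
from h import *
from workcell import manip
B=np.array([.5208,.2016,0])
L=lambda z,o=0:B+X*o+[0,0,z]
print(manip.servo_line(L(.1395),max_speed=.12,f_stop=8),manip.read_tool_pos())
manip.set_gripper(0); print(manip.read_width(),manip.read_finger_force(),manip.read_ft_force())
z=manip.read_tool_pos()[2]
manip.servo_line(manip.read_tool_pos()+[0,0,.002],max_speed=.02); print(manip.read_ft_force())
p=manip.read_tool_pos()
print(manip.servo_line(p-X*.0394,max_speed=.03,f_stop=12),manip.read_tool_pos()-p,manip.read_ft_force(),manip.read_t())
R=Ro.from_quat(manip.read_orientation()).as_matrix();d=manip.get_image("wrist");s=manip.get_image("side");t=manip.get_image("top")
h=lambda f,a,b,c,e:cv2.resize(f[a:b,c:e,::-1],(390,300))
cv2.imwrite("pics/g1.png",np.hstack([cv2.resize(d["frame"][:,:,::-1],(400,300)),h(s["frame"],190,390,200,400)]))
```

```text
False [0.52139216 0.20167982 0.14029652]
0.33381938753588597 59.133272767066956 [-0.0487773  -0.17292993  3.27259311]
[-0.48094244 -0.46640485 -0.92585819]
False [-3.64457137e-02 -1.44388887e-02  1.40075749e-05] [-1.25901435  0.49149865 -1.60645432] 6.4583
```

View pics/g1.png

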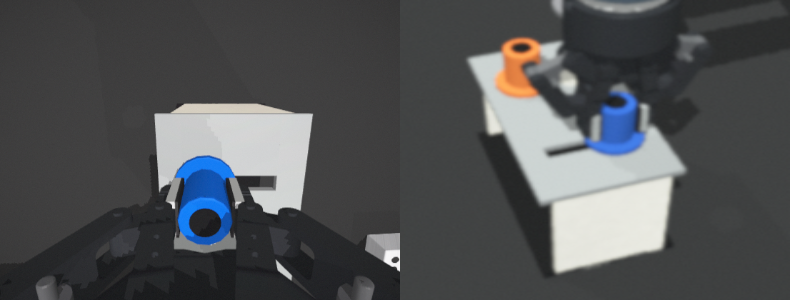

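The probe is held upright, with its flange at about (205,180) in the wrist view, over the wide end and the slot empty beside it. Next I lift it straight up.

Run:
```python
from h import *
from workcell import manip
p=manip.read_tool_pos()
st=manip.servo_line(p+[0,0,.165],max_speed=.06,f_stop=8)
print(st,manip.read_tool_pos()-p,manip.read_ft_force(),manip.read_width())
if not st:
    C=np.array([.5073,-.1802])
    manip.servo_line((*C,manip.read_tool_pos()[2]),max_speed=.15)
    R=Ro.from_quat(manip.read_orientation()).as_matrix();q=manip.read_tool_pos();d=manip.get_image("wrist")
    T=np.eye(4);T[:3,:3]=R;T[:3,3]=q;M=np.linalg.inv(T@d["mount"]);W=cloud(d,M[:3,:3],M[:3,3])
    k=W[(np.linalg.norm(W[...,:2]-C,axis=-1)<.05)&(abs(W[...,2]-.085)<.004)]
    print("cup",len(k),circ(k) if len(k)>20 else 0,q)
    s=manip.get_image("side");t=manip.get_image("top")
    cv2.imwrite("pics/c1.png",np.hstack([cv2.resize(d["frame"][:,:,::-1],(400,300)),cv2.resize(s["frame"][:,:,::-1],(400,300))]))
print(manip.read_t())
```

```text
False [-1.01462553e-04 -4.77495614e-06  1.64826000e-01] [ 0.56850912  0.53849287 -1.7106024 ] 0.34243975728931697
cup 370 (array([ 0.5073359, -0.1801074]), np.float64(0.02271127059274267)) [ 0.50735076 -0.17964959  0.30650944]
12.2583
```

View pics/c1.png

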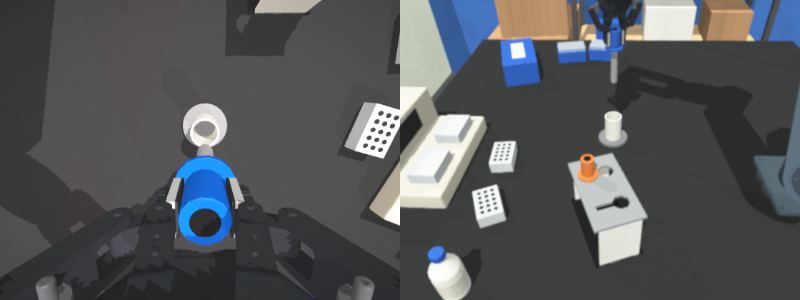

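The probe hangs straight in the grip above the cup, whose mouth is at about (205,125) in the wrist view, and orange is undisturbed. Next I lower it to the bottom.

Run:
```python
from h import *
from workcell import manip
C=np.array([.5073,-.1802])
print(manip.servo_line((*C,.135),max_speed=.09,f_stop=8),manip.read_tool_pos())
manip.sleep(.3); f0=manip.read_ft_force()
print(manip.servo_line((*C,.109),max_speed=.02,f_stop=4),manip.read_tool_pos(),f0,manip.read_ft_force(),manip.read_t())
d=manip.get_image("side")
cv2.imwrite("pics/d1.png",cv2.resize(d["frame"][110:230,240:360,::-1],(500,500)))
```

```text
False [ 0.50759588 -0.18036264  0.13548804]
True [ 0.50726484 -0.18018944  0.11488347] [-0.16578269  0.2173883  -2.08747799] [-0.65945328 -0.33150805  5.23375286] 15.5583
```

View pics/d1.png

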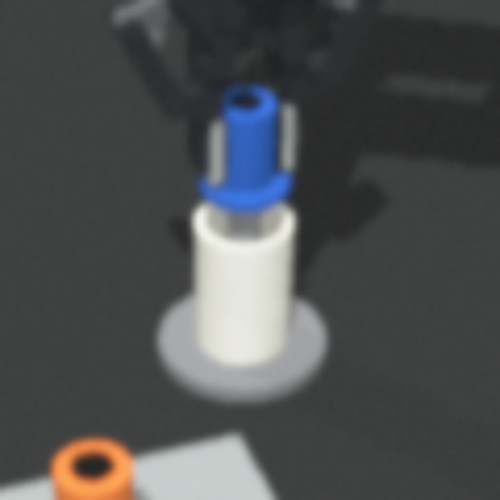

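The probe stands in the cup with its flange at about (245,190), just above the rim, and contact came at the predicted height (0.115 m). Next I release and retreat.

Run:
```python
from h import *
from workcell import manip
manip.set_gripper(1.0); manip.sleep(.3)
p=manip.read_tool_pos(); print(p,manip.read_width(),manip.read_ft_force())
print(manip.servo_line(p+[0,0,.13],max_speed=.1,f_stop=6),manip.read_tool_pos(),manip.read_ft_force(),manip.read_t())
manip.sleep(.5);d=manip.get_image("side")
cv2.imwrite("pics/e1.png",cv2.resize(d["frame"][110:330,200:360,::-1],(436,600)))
```

```text
[ 0.50639211 -0.17963515  0.11388444] 1.0071275037805902 [-0.2654458  -0.83813641 -0.18735384]
False [ 0.50604427 -0.17943648  0.24311554] [ 0.70040267 -0.16453651  0.29260624] 17.95
```

View pics/e1.png

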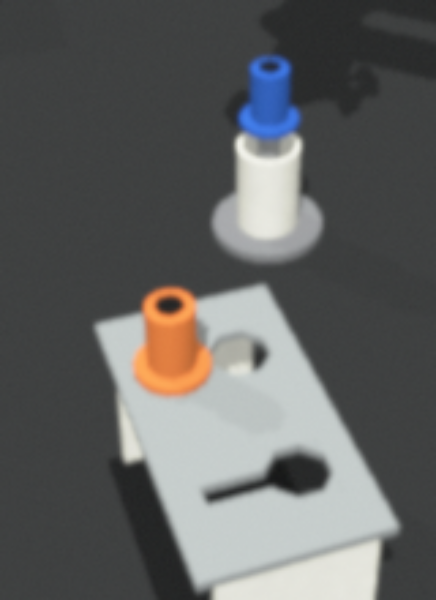

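The blue probe stands in the cup at about (269,115), the orange one still hangs at (172,350), and the gripper is clear.

```bash
python3 -c "
from workcell import manip
print(manip.close_job(),manip.read_t())"
```

```text
the job is handed in; nothing more can be done
the job is handed in; nothing more can be done
```

The job is handed in at about 18.5 s: the blue probe stands on the bottom of the rinse cup, the orange probe is still hanging in its slot, and the gripper is clear of everything.

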